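Reset the travel stop of a microscope stage

TASK

Loosen the wing screw on the stop collar, slide the collar along the guide bar against the stage carriage's orange spring buffer until it is pressed gently with about 10 N, and tighten the screw again so that the collar stays there and the buffer stays lightly loaded. Do not shift the collar before the screw is loose, never ram the buffer to its end, and leave the lens caps, the eyepiece and the slide box alone.

Things in the scene. Friction and masses are not known exactly. Their poses are not given: they have to be found in the camera images.
- collar: Aluminium stop collar, 48 mm diameter, 30 mm long, that slides without turning on a level steel guide bar (18 mm, axis 45 mm above the bench). Origin at its centre; +y along the bar towards the carriage, z up; flat front face 15 mm from the origin in +y. Loose it drags about 1.5 N. The bar has cross grooves 4 mm apart: tightening draws the collar to the nearest one (up to 2 mm), where it holds over 20 N
- screw_grip (a point): Middle of the wing of the upright wing screw, 69 mm above the collar's origin. The wing: black flat bar 46 mm long, 13 mm thick, 28 mm tall, spanning 100-128 mm above the bench, one end marked red; collar top at 76 mm, all else within reach under 82 mm. In the point's frame the wing lies along the direction -0.5 rad from x (about z). Pinched across its thickness it can be turned and pushed along
- screw (a joint): Angle of the wing screw, rad, growing anticlockwise seen from above = loosening. Stops at 0 and 1.5. Starts tight, 0.1 to 0.25. It holds firmly below 0.3, still bites up to 0.7, and leaves the collar free above. Turning it takes about 0.15 N m, more where the point meets a ridge between two grooves
- carriage: Blue stage carriage, 120 mm across, 100 mm along the bar, aluminium plate on top; locked in place. Origin at its centre on the bar axis; +y along the bar away from the collar. On its collar side an orange, black-tipped round spring buffer (25 mm) in a steel tube surrounds the bar. Its free tip lies 62 to 92 mm from the origin in -y: set anew each time, not reported. Spring 2 N/mm, no preload, solid after 10 mm
- cap_a: Black lens cap, 42 mm diameter, 12 mm high, on the bench; origin under its centre. Bystander
- cap_b: Second black lens cap, the same. Bystander
- eyepiece: Dark eyepiece standing on the bench, 42 mm diameter, 50 mm high; origin under its centre. Bystander
- slide_box: Blue closed slide box 50 x 85 x 30 mm on the bench; origin under its centre. Bystander

How it is judged:
By the outcome, as a careful person would: the job done as asked, in the order asked, and still so for the second after the job is handed in, with the robot touching nothing.
It also fails if it takes over 67 s, if anything falls off the work surface, if the arm or the gripper's body presses on something with over 40 N, if the wrist force passes 120 N, or if a joint passes its speed limit or range.

ROBOT

A 6-joint arm with a two-finger parallel gripper is mounted at the origin on the work surface. World frame = base frame: x ahead of the robot, y to its left, z up, the work surface at z = 0. Lengths are in m, angles in rad, forces in N, time in s.
With the tool pointing down it reaches from about 0.425 to 0.95 m from the base axis. Payload 3.5 kg.
Tool frame: the origin (TCP) lies on the centre line of the jaws, within the pads' length; the fingertips stand 11 mm ahead of it and the grasp point (between the pads) lies 8 mm behind it; z points along the fingers, y is the line along which they close (so a half turn about z gives the same grasp; the last joint's range is limited). The gripper opens to 85 mm and grips with 20 to 120 N. Pads are 22 mm wide; open, the fingers measure 114 mm over their backs; the gripper's body (76 mm by 85 mm) begins 54 mm behind the grasp point. The pads swing forward as they close: fully open they stand 13 mm farther back than shut.
Start: joints at [0.986, 0.286, 1.577, -0, 1.279, -0.15], TCP at [0.284, 0.612, 0.242] pointing down, gripper open.
Joint ranges: [-2.77, 2.77], [-0.9, 2.22], [0.21, 2.48], [-1.53, 4.67], [0.24, 2.81], [-2.84, 2.84]. Speed limits (rad/s): [2.79, 2.79, 3.14, 3.14, 3.14, 3.14].

INTERFACE

Orientations are given as a unit quaternion [x, y, z, w].
In Python, from plant import ctrl gives the robot as it stands.
- The arm moves only by the tool step_arm, never from a script. Its argument "motion" is a list of rows, each an object with "offset": the shift along the tool's x, y, z in m, a list of three; "twist": the turn about the tool's z in degrees. A call has 1 to 12 rows; each row is the pose to reach, as a shift and turn from the pose commanded when the call began, along the tool's axes at that moment; what a row does not reach only later rows make up. A row lasts 1/10 s, in which the tool goes at most 50 mm and 8.59 degrees, less where a joint would pass 70% of its speed; a pose out of reach is approached as far as the arm can. A call with a gripper value outside its range is refused whole. "gripper" is the finger opening in m, from 0 to 0.0854, set as the call begins (left out, the last holds). The fingers move at their own pace and stop on an object; "grip_force" is the grip in N (left out, the last holds). Time passes only in rows, so rows that repeat a pose let the fingers close. It gives the time, the measured TCP pose, the force, the opening and the grip force at its end, in the units of the state.
- ctrl.get_state(): the state, without advancing time (a new reading comes with each control period).
- ctrl.read_camera(name): name is "scene" or "top"; returns the picture (384x512x3 uint8, blue, green, red); there is no depth.
- ctrl.calibration(name): a dict with "fx", "fy", "cx", "cy" (pixels), "k1" (the pictures are not rectified: a ray, as slopes to the right and down, at radius r is drawn at 1 + k1 r^2 times it, then the intrinsics apply), "cam_to_world" (4x4, takes a point from camera to world coordinates). Camera axes: x right, y up, looking along -z (the intrinsics and any distortion apply to the point x, -y, -z); pixel columns grow to the right and rows downward; lengths in m; the calibration is good to about 2 mm. A picture is of the moment at which its call begins. calibration takes no time and is no camera call.
- ctrl.sign_off(): hands the job in; it is judged then, once.
The state is a dict: "time": time; "qpos": joint angles; "dq": joint speeds; "joint_efforts": joint torques, N m; "eef_pos": TCP position; "tcp_rot": TCP orientation; "contact_force": force on the tool from outside, world axes, zero at the start; "wrist_torque": the same for the moment, N m; "opening": opening from 0.0 (shut) to 1.0 (fully open); "finger_force": force on a finger pad.
Only numpy, scipy, OpenCV 4.12 (cv2) and the standard library are available. Lean on these libraries where they do the work, as an engineer would, in place of code of your own. Each camera call takes 0.05 s, during which the arm holds its last target. There are 200 camera calls.

## Working session

There is one attempt and no reset: what is moved stays moved. The work goes in short steps, Python scripts to look and compute and a tool call to move; the robot and the scene stay as the last step left them, time stands still between calls to the robot, and variables do not carry over. Pictures are saved under pics/ and viewed, at most 10 in all, crops included, and the job is handed in when it is done.

Besides the shell and the picture viewer there is one more tool, called after "Call:" as name(argument=value, ...), one argument or row to a line, values as JSON. step_arm: Moves the arm, as the interface text tells. Its arguments: {"type":"object","properties":{"motion":{"type":"array"},"gripper":{"type":"number"},"grip_force":{"type":"number"}},"required":["motion"]}

```bash
mkdir -p pics; ls; cat > h.py <<'E'
from plant import ctrl
import numpy as np, cv2
def snap(n,f):
    im=np.array(ctrl.read_camera(n)); cv2.imwrite('pics/'+f,im); return im
def ray(n,u,v):
    c=ctrl.calibration(n); K=np.array([[c['fx'],0,c['cx']],[0,c['fy'],c['cy']],[0,0,1.]])
    p=cv2.undistortPoints(np.array([[[u,v]]],float),K,np.array([c['k1'],0,0,0.]))[0,0]
    T=np.array(c['cam_to_world']); return T[:3,3],T[:3,:3]@np.array([p[0],-p[1],-1])
def atz(n,u,v,z):
    o,d=ray(n,u,v); return o+d*(z-o[2])/d[2]
E
python3 - <<'E'
from h import *
for n in('scene','top'):
    snap(n,n+'0.png'); c=ctrl.calibration(n); print(n,c['fx'],c['k1'],np.round(c['cam_to_world'],3).tolist())
s=ctrl.get_state();print(s)
E
```

```text
pics
scene 410.092768847127 -0.08800379740484844 [[0.662, -0.535, 0.525, 0.914], [0.749, 0.469, -0.467, -0.311], [0.004, 0.703, 0.711, 0.597], [0.0, 0.0, 0.0, 1.0]]
top 425.22752563921307 0.0026077303130214676 [[0.011, 0.996, -0.087, 0.474], [-0.999, 0.014, 0.029, 0.038], [0.03, 0.087, 0.996, 0.976], [0.0, 0.0, 0.0, 1.0]]
{'time': 0.1, 'qpos': array([ 9.85984605e-01,  2.87118031e-01,  1.57802208e+00,  2.31001811e-05,
        1.27861356e+00, -1.49976379e-01]), 'dq': array([-0.00213233, -0.00188948, -0.00228801,  0.00048941, -0.00068009,
        0.00040214]), 'joint_efforts': array([ 1.24463491e-03, -4.07295728e+01, -2.93699723e+01, -9.76084152e-05,
        3.45745582e-03,  1.03703201e-06]), 'eef_pos': array([0.2839875 , 0.61172585, 0.24106278]), 'tcp_rot': array([ 2.15711945e-01,  9.76456445e-01, -1.00443413e-03, -3.98422352e-04]), 'contact_force': array([ 0.19781771,  0.45921346, -0.16375453]), 'wrist_torque': array([ 0.00231404, -0.062749  ,  0.02312171]), 'finger_force': 0.0, 'opening': 0.9947171926881507}
```

View pics/scene0.png

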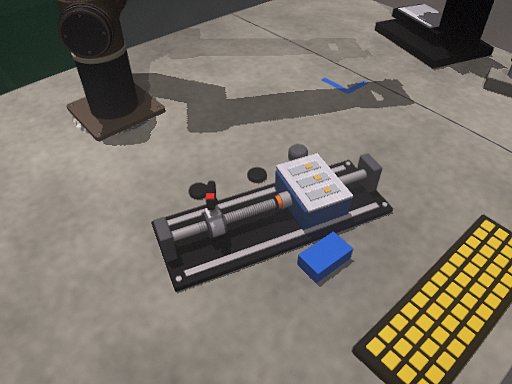

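View pics/top0.png

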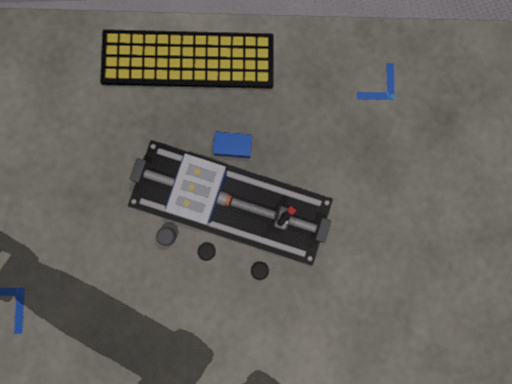

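The scene view shows the collar at about (213,220), its wing with the red end at (210,197), and the orange buffer at (282,202). In the top view the wing is at about (286,216), the buffer at (227,200) and the carriage at (196,188). I'll zoom in on the top view.

```bash
python3 - <<'E'
from h import *
im=cv2.imread('pics/top0.png')[170:250,210:340]
a=cv2.resize(im,None,fx=6,fy=6,interpolation=cv2.INTER_CUBIC)
cv2.imwrite('pics/c1.png',cv2.convertScaleAbs(a,alpha=1.4,beta=20))
im=cv2.imread('pics/scene0.png')[165:250,180:310]
a=cv2.resize(im,None,fx=6,fy=6,interpolation=cv2.INTER_CUBIC)
cv2.imwrite('pics/c2.png',cv2.convertScaleAbs(a,alpha=1.4,beta=20))
E
```

```text
(no output)
```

View pics/c1.png

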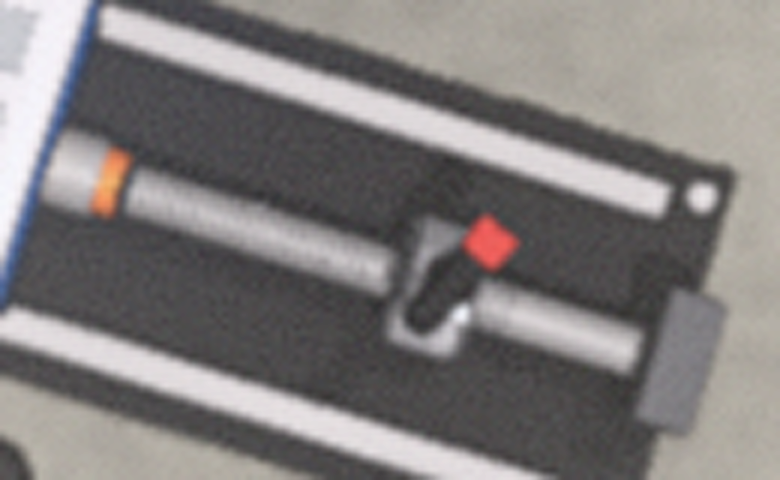

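View pics/c2.png

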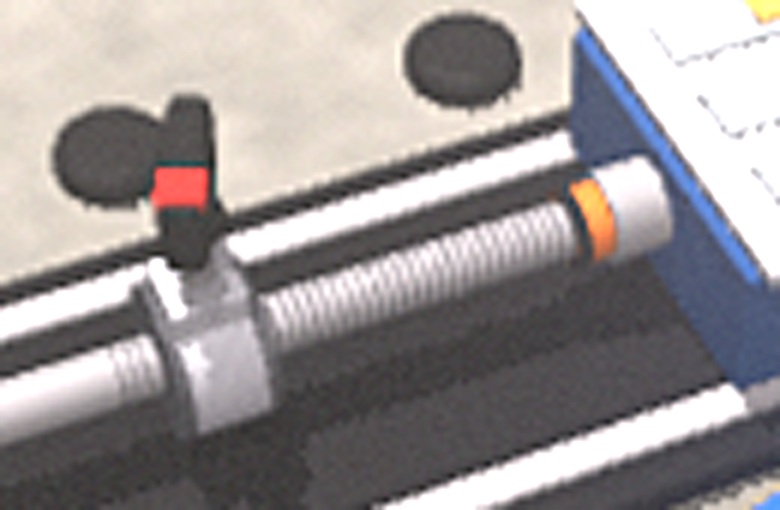

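```bash
python3 - <<'E'
from h import *
T=lambda u,v,z:atz('top',210+(u-2.5)/6,170+(v-2.5)/6,z)
a=T(135,190,.045);b=T(385,270,.045);c=T(480,295,.045);d=T(640,347,.045)
for p in(a,b,c,d):print('bar',np.round(p,4))
u=a-d;u/=np.linalg.norm(u);print('dir',u, np.arctan2(u[1],u[0]))
print('orange L',T(95,180,.045),'R',T(128,188,.045),'mid-tip',T(138,192,.045))
r=T(490,243,.128);e=T(423,313,.128)
print('red',r,'end',e, 'ends',T(505,228,.128),T(412,325,.128))
m=(T(505,228,.128)+T(412,325,.128))/2; print('mid',m)
print('along bar: mid',(m-a)@u, 'perp',np.cross(u,m-a)[2],'wingdir',np.arctan2(*(T(505,228,.128)-T(412,325,.128))[[1,0]]))
S=lambda x,y,z:atz('scene',180+(x-2.5)/6,165+(y-2.5)/6,z)
# scene view checks: wing top, red end, bar tip
print('scene red top',S(181,168,.128),'far end top',S(190,98,.128))
t=S(582,228,.045);print('scene tip',t,'along',(t-a)@u,'perp',np.cross(u,t-a)[2])
f=S(265,325,.045);print('collar front/bar',f,(f-a)@u)
print('caps',[np.round(atz('top',x,y,.006)[:2],3) for x,y in((260,270),(206,251),(166,236))])
E
```

```text
bar [0.5466 0.0517 0.045 ]
bar [ 0.5184 -0.0402  0.045 ]
bar [ 0.5097 -0.0751  0.045 ]
bar [ 0.4914 -0.1339  0.045 ]
dir [0.28494404 0.95854415 0.        ] 1.2818482749472542
orange L [0.55004157 0.06632179 0.045     ] R [0.54726895 0.05421945 0.045     ] mid-tip [0.54585054 0.050543   0.045     ]
red [ 0.52390795 -0.06824758  0.128     ] end [ 0.50028638 -0.04593349  0.128     ] ends [ 0.52899203 -0.07326307  0.128     ] [ 0.49625391 -0.04228431  0.128     ]
mid [ 0.51262297 -0.05777369  0.128     ]
along bar: mid -0.11456058459236636 perp 0.001359597187131828 wingdir -0.7577929892527644
scene red top [ 0.51675805 -0.06254178  0.128     ] far end top [ 0.49660914 -0.04446361  0.128     ]
scene tip [0.54877578 0.05860311 0.045     ] along 0.007293249363651301 perp -0.0001335913642928721
collar front/bar [ 0.51554571 -0.03906559  0.045     ] -0.09579522347896056
caps [array([ 0.395, -0.013]), array([0.436, 0.109]), array([0.469, 0.2  ])]
```

Call:
step_arm(
  motion=[
    {"offset": [-0.02, -0.02, 0], "twist": 1},
    {"offset": [-0.05, -0.052, 0], "twist": 3},
    {"offset": [-0.083, -0.086, 0], "twist": 5},
    {"offset": [-0.116, -0.121, 0], "twist": 7},
    {"offset": [-0.149, -0.156, 0], "twist": 9},
    {"offset": [-0.182, -0.19, 0], "twist": 11},
    {"offset": [-0.215, -0.225, 0], "twist": 13},
    {"offset": [-0.248, -0.259, 0], "twist": 15},
    {"offset": [-0.281, -0.294, 0], "twist": 17},
    {"offset": [-0.314, -0.328, 0], "twist": 18},
    {"offset": [-0.347, -0.363, 0], "twist": 18},
    {"offset": [-0.38, -0.397, 0], "twist": 18},
  ],
  gripper=0.05,
  grip_force=40,
)

```text
time: 1.3
eef_pos: [0.4616, 0.0902, 0.2421]
tcp_rot: [0.366, 0.931, 0.0, -0.0]
contact_force: [0.8, -0.3, -0.6]
opening: 0.586
finger_force: 0.0
```

Call:
step_arm(
  motion=[
    {"offset": [-0.035, -0.019, 0.015]},
    {"offset": [-0.07, -0.037, 0.03]},
    {"offset": [-0.105, -0.056, 0.045]},
    {"offset": [-0.13, -0.07, 0.06]},
    {"offset": [-0.139, -0.0745, 0.07]},
    {"offset": [-0.1395, -0.0748, 0.072]},
    {"offset": [-0.1395, -0.0748, 0.072]},
  ],
)

```text
invalid input at $.motion[0]: expected keys offset, twist
```

```bash
python3 - <<'E'
from h import *
a=snap('scene','s1.png');s=ctrl.get_state();print(s['eef_pos'],s['tcp_rot'],s['contact_force'])
b=snap('top','t1.png')
a=cv2.resize(a[130:250,150:270],None,fx=4,fy=4,interpolation=cv2.INTER_CUBIC)
cv2.imwrite('pics/c3.png',cv2.convertScaleAbs(a,alpha=1.4,beta=20))
E
```

```text
[0.46388673 0.08443887 0.2422665 ] [ 0.36819635  0.92974409 -0.00211726  0.00169916] [ 3.07125293 -3.78850753  1.12348426]
```

View pics/c3.png

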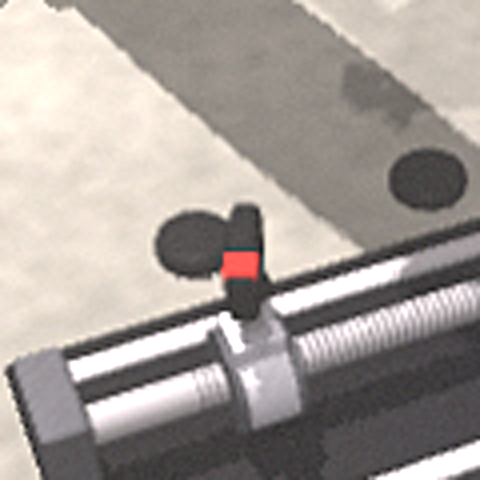

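The crop shows only the wing and its red end; the move was refused because every row needs a twist. I'll resend it.

Call:
step_arm(
  motion=[
    {"offset": [-0.035, -0.019, 0.015], "twist": 0},
    {"offset": [-0.07, -0.037, 0.03], "twist": 0},
    {"offset": [-0.105, -0.056, 0.045], "twist": 0},
    {"offset": [-0.13, -0.07, 0.06], "twist": 0},
    {"offset": [-0.139, -0.0745, 0.07], "twist": 0},
    {"offset": [-0.1395, -0.0748, 0.072], "twist": 0},
    {"offset": [-0.1395, -0.0748, 0.072], "twist": 0},
    {"offset": [-0.1395, -0.0748, 0.072], "twist": 0},
  ],
)

```text
time: 2.2
eef_pos: [0.513, -0.0564, 0.171]
tcp_rot: [0.365, 0.931, 0.0, 0.0]
contact_force: [-0.1, -0.5, -0.2]
opening: 0.589
finger_force: 0.0
```

```bash
python3 - <<'E'
from h import *
a=snap('scene','s1.png');s=ctrl.get_state();print(s['eef_pos'],s['tcp_rot'],s['contact_force'])
b=snap('top','t1.png')
a=cv2.resize(a[130:250,150:270],None,fx=4,fy=4,interpolation=cv2.INTER_CUBIC)
cv2.imwrite('pics/c4.png',cv2.convertScaleAbs(a,alpha=1.4,beta=20))
E
```

```text
[ 0.51311878 -0.05648286  0.17115828] [3.64979166e-01 9.31015481e-01 1.77320004e-04 5.92635566e-04] [-0.12689195  0.13598134 -0.93385171]
```

View pics/c4.png

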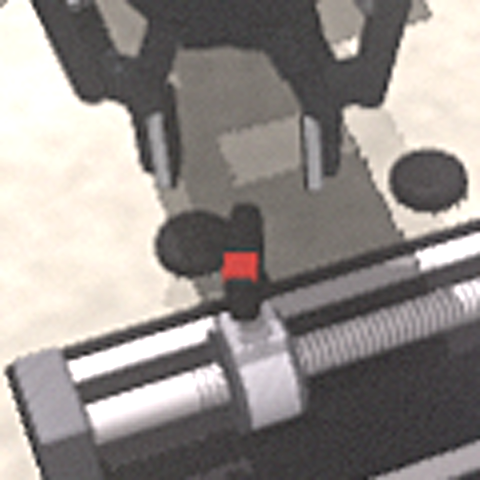

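The open fingers at (165,150) and (315,150) straddle the wing at (243,260), centred on it. Next: go down and grip.

Call:
step_arm(
  motion=[
    {"offset": [-0.0012, -0.0009, 0.015], "twist": 0},
    {"offset": [-0.0012, -0.0009, 0.03], "twist": 0},
    {"offset": [-0.0012, -0.0009, 0.045], "twist": 0},
    {"offset": [-0.0012, -0.0009, 0.056], "twist": 0},
    {"offset": [-0.0012, -0.0009, 0.06], "twist": 0},
    {"offset": [-0.0012, -0.0009, 0.06], "twist": 0},
  ],
)

```text
time: 2.9
eef_pos: [0.5125, -0.059, 0.1091]
tcp_rot: [0.366, 0.931, -0.0, -0.001]
contact_force: [-0.2, -0.2, -0.2]
opening: 0.59
finger_force: 0.0
```

Call:
step_arm(
  motion=[
    {"offset": [0, 0, 0], "twist": 0},
    {"offset": [0, 0, 0], "twist": 0},
    {"offset": [0, 0, 0], "twist": 0},
    {"offset": [0, 0, 0], "twist": 0},
    {"offset": [0, 0, 0], "twist": 0},
    {"offset": [0, 0, 0], "twist": 0},
    {"offset": [0, 0, 0], "twist": 0},
    {"offset": [0, 0, 0], "twist": 0},
  ],
  gripper=0.0,
  grip_force=50,
)

```text
time: 3.7
eef_pos: [0.5131, -0.0602, 0.1119]
tcp_rot: [0.365, 0.931, -0.001, 0.0]
contact_force: [-4.8, -2.0, 4.8]
opening: 0.137
finger_force: 77.6
```

```bash
cat > st.py <<'E'
from h import *
s=ctrl.get_state();q=s['tcp_rot'];yaw=2*np.arctan2(q[1],q[0])
tx=np.array([np.cos(yaw),np.sin(yaw)]);ty=np.array([np.sin(yaw),-np.cos(yaw)])
u=np.array([.285,.9585]);n=np.array([-.9585,.285]);f=s['contact_force'];p=s['eef_pos']
print(round(s['time'],2),'pos',np.round(p,4),'ytool',round(yaw-np.pi/2,3),'along',round(p[:2]@u,4),'perp',round(p[:2]@n,4),'F',np.round(f,2),'Fu',round(f[:2]@u,2),'Fn',round(f[:2]@n,2),'M',np.round(s['wrist_torque'],3),'op',round(s['opening']*85.4,1),s['finger_force'],'j6',s['qpos'][5])
print('tool coords of u',np.round([tx@u,ty@u],3),'n',np.round([tx@n,ty@n],3))
E
python3 st.py
```

```text
3.7 pos [ 0.5131 -0.0602  0.1119] ytool 0.824 along 0.0885 perp -0.509 F [-4.77 -1.99  4.85] Fu -3.27 Fn 4.0 M [-0.533  0.776  0.184] op 11.7 77.56579918786883 j6 -1.1338042329850155
tool coords of u [0.442 0.897] n [ 0.897 -0.442]
```

Call:
step_arm(
  motion=[
    {"offset": [0, 0, 0], "twist": -3},
    {"offset": [0, 0, 0], "twist": -6},
    {"offset": [0, 0, 0], "twist": -9},
    {"offset": [0, 0, 0], "twist": -12},
    {"offset": [0, 0, 0], "twist": -15},
    {"offset": [0, 0, 0], "twist": -18},
  ],
)

```text
time: 4.3
eef_pos: [0.5137, -0.0595, 0.1119]
tcp_rot: [0.215, 0.977, -0.0, 0.001]
contact_force: [-3.2, -0.4, 5.0]
opening: 0.146
finger_force: 77.5
```

```bash
python3 st.py
```

```text
4.3 pos [ 0.5137 -0.0595  0.1119] ytool 1.138 along 0.0894 perp -0.5093 F [-3.23 -0.35  4.97] Fu -1.26 Fn 3.0 M [-0.109  0.475 -0.152] op 12.4 77.50666234642267 j6 -1.4489349749711156
tool coords of u [0.144 0.99 ] n [ 0.99  -0.144]
```

Call:
step_arm(
  motion=[
    {"offset": [0, 0, 0], "twist": -4},
    {"offset": [0, 0, 0], "twist": -8},
    {"offset": [0, 0, 0], "twist": -12},
    {"offset": [0, 0, 0], "twist": -16},
    {"offset": [0, 0, 0], "twist": -20},
    {"offset": [0, 0, 0], "twist": -24},
    {"offset": [0, 0, 0], "twist": -28},
    {"offset": [0, 0, 0], "twist": -32},
    {"offset": [0, 0, 0], "twist": -36},
    {"offset": [0, 0, 0], "twist": -40},
    {"offset": [0, 0, 0], "twist": -42},
    {"offset": [0, 0, 0], "twist": -42},
  ],
)

```text
time: 5.5
eef_pos: [0.5135, -0.0586, 0.1119]
tcp_rot: [-0.149, 0.989, 0.001, 0.0]
contact_force: [-2.1, 2.3, 5.7]
opening: 0.143
finger_force: 77.8
```

```bash
python3 st.py; python3 -c "
from h import *
a=snap('scene','s2.png')
a=cv2.resize(a[130:250,150:270],None,fx=4,fy=4,interpolation=cv2.INTER_CUBIC)
cv2.imwrite('pics/c5.png',cv2.convertScaleAbs(a,alpha=1.4,beta=20))"
```

```text
5.5 pos [ 0.5135 -0.0586  0.1119] ytool 1.869 along 0.0901 perp -0.5089 F [-2.11  2.33  5.69] Fu 1.63 Fn 2.68 M [0.356 0.477 0.005] op 12.2 77.76807074435055 j6 -2.1806950141926134
tool coords of u [-0.554  0.832] n [0.832 0.554]
```

View pics/c5.png

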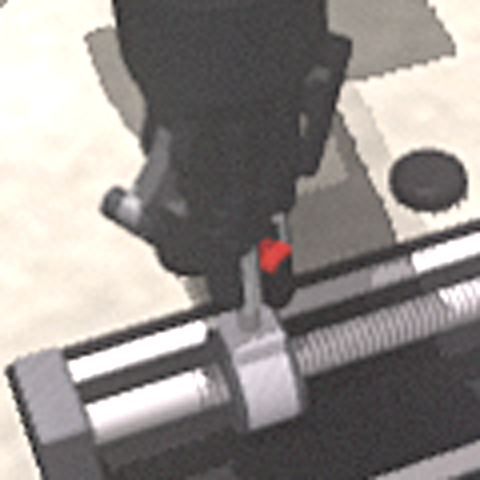

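The red end has swung round to (275,255), so the wing has turned with the gripper and the screw is loose. Next I'll slide the collar.

Call:
step_arm(
  motion=[
    {"offset": [-0.0028, 0.0042, 0], "twist": 0},
    {"offset": [-0.0072, 0.0108, 0], "twist": 0},
    {"offset": [-0.0116, 0.0175, 0], "twist": 0},
    {"offset": [-0.0161, 0.0241, 0], "twist": 0},
    {"offset": [-0.0205, 0.0308, 0], "twist": 0},
    {"offset": [-0.0249, 0.0374, 0], "twist": 0},
    {"offset": [-0.0294, 0.0441, 0], "twist": 0},
    {"offset": [-0.0338, 0.0508, 0], "twist": 0},
    {"offset": [-0.0382, 0.0574, 0], "twist": 0},
    {"offset": [-0.0415, 0.0624, 0], "twist": 0},
    {"offset": [-0.0415, 0.0624, 0], "twist": 0},
    {"offset": [-0.0415, 0.0624, 0], "twist": 0},
  ],
)

```text
time: 6.75
eef_pos: [0.5357, 0.0133, 0.1119]
tcp_rot: [-0.148, 0.989, 0.0, 0.002]
contact_force: [-1.6, 2.8, 5.6]
opening: 0.141
finger_force: 77.8
```

```bash
python3 st.py
```

```text
6.75 pos [0.5357 0.0133 0.1119] ytool 1.869 along 0.1654 perp -0.5097 F [-1.58  2.84  5.56] Fu 2.27 Fn 2.32 M [ 0.333  0.266 -0.026] op 12.1 77.82060884870589 j6 -2.0351582252163474
tool coords of u [-0.554  0.833] n [0.833 0.554]
```

Call:
step_arm(
  motion=[
    {"offset": [-0.0017, 0.0025, 0], "twist": 0},
    {"offset": [-0.0033, 0.005, 0], "twist": 0},
    {"offset": [-0.005, 0.0075, 0], "twist": 0},
    {"offset": [-0.0066, 0.01, 0], "twist": 0},
    {"offset": [-0.0083, 0.0125, 0], "twist": 0},
    {"offset": [-0.0083, 0.0125, 0], "twist": 0},
  ],
)

```text
time: 7.35
eef_pos: [0.54, 0.0271, 0.1119]
tcp_rot: [-0.149, 0.989, -0.0, 0.001]
contact_force: [-1.3, -0.2, 5.8]
opening: 0.142
finger_force: 77.8
```

```bash
python3 st.py
```

```text
7.35 pos [0.54   0.0271 0.1119] ytool 1.869 along 0.1798 perp -0.5098 F [-1.28 -0.23  5.81] Fu -0.58 Fn 1.16 M [-0.144  0.22  -0.039] op 12.1 77.83845193684101 j6 -2.0068903028568608
tool coords of u [-0.554  0.832] n [0.832 0.554]
```

Call:
step_arm(
  motion=[
    {"offset": [-0.0008, 0.0012, 0], "twist": 0},
    {"offset": [-0.0017, 0.0025, 0], "twist": 0},
    {"offset": [-0.0017, 0.0025, 0], "twist": 0},
  ],
)

```text
time: 7.65
eef_pos: [0.5408, 0.0297, 0.1119]
tcp_rot: [-0.149, 0.989, -0.0, 0.001]
contact_force: [-1.9, -0.5, 5.8]
opening: 0.141
finger_force: 77.9
```

```bash
python3 st.py
```

```text
7.65 pos [0.5408 0.0297 0.1119] ytool 1.869 along 0.1826 perp -0.5099 F [-1.92 -0.51  5.79] Fu -1.04 Fn 1.69 M [-0.138  0.252 -0.006] op 12.1 77.87923218682408 j6 -2.0013087225771002
tool coords of u [-0.554  0.832] n [0.832 0.554]
```

Call:
step_arm(
  motion=[
    {"offset": [-0.0008, 0.0012, 0], "twist": 0},
    {"offset": [-0.0017, 0.0025, 0], "twist": 0},
    {"offset": [-0.0017, 0.0025, 0], "twist": 0},
  ],
)

```text
time: 7.95
eef_pos: [0.5417, 0.0326, 0.1119]
tcp_rot: [-0.149, 0.989, -0.0, 0.001]
contact_force: [-1.0, -0.7, 4.3]
opening: 0.144
finger_force: 77.9
```

```bash
python3 st.py|head -1
```

```text
7.95 pos [0.5417 0.0326 0.1119] ytool 1.869 along 0.1857 perp -0.5099 F [-0.95 -0.73  4.29] Fu -0.97 Fn 0.71 M [-0.184  0.297 -0.022] op 12.3 77.87601923570037 j6 -1.9956771366115003
```

Call:
step_arm(
  motion=[
    {"offset": [-0.0008, 0.0012, 0], "twist": 0},
    {"offset": [-0.0017, 0.0025, 0], "twist": 0},
    {"offset": [-0.0017, 0.0025, 0], "twist": 0},
  ],
)

```text
time: 8.25
eef_pos: [0.5426, 0.0355, 0.1118]
tcp_rot: [-0.149, 0.989, -0.0, 0.001]
contact_force: [-1.1, -0.6, 5.8]
opening: 0.143
finger_force: 77.9
```

```bash
python3 st.py|head -1
```

```text
8.25 pos [0.5426 0.0355 0.1118] ytool 1.869 along 0.1887 perp -0.5099 F [-1.14 -0.56  5.83] Fu -0.86 Fn 0.94 M [-0.166  0.203 -0.065] op 12.3 77.87328044883907 j6 -1.9901225493982693
```

Call:
step_arm(
  motion=[
    {"offset": [-0.0008, 0.0012, 0], "twist": 0},
    {"offset": [-0.0017, 0.0025, 0], "twist": 0},
    {"offset": [-0.0017, 0.0025, 0], "twist": 0},
  ],
)

```text
time: 8.55
eef_pos: [0.5435, 0.0384, 0.1119]
tcp_rot: [-0.149, 0.989, -0.0, 0.001]
contact_force: [-0.5, -1.1, 5.0]
opening: 0.148
finger_force: 77.9
```

```bash
python3 st.py|head -1
```

```text
8.55 pos [0.5435 0.0384 0.1119] ytool 1.869 along 0.1917 perp -0.51 F [-0.47 -1.07  4.97] Fu -1.16 Fn 0.15 M [-0.222  0.25  -0.077] op 12.6 77.86971523426473 j6 -1.984535905979721
```

Call:
step_arm(
  motion=[
    {"offset": [-0.0008, 0.0012, 0], "twist": 0},
    {"offset": [-0.0017, 0.0025, 0], "twist": 0},
    {"offset": [-0.0017, 0.0025, 0], "twist": 0},
  ],
)

```text
time: 8.85
eef_pos: [0.5443, 0.0409, 0.1119]
tcp_rot: [-0.149, 0.989, -0.001, 0.001]
contact_force: [-0.9, -2.9, 6.0]
opening: 0.139
finger_force: 78.0
```

```bash
python3 st.py|head -1
```

```text
8.85 pos [0.5443 0.0409 0.1119] ytool 1.87 along 0.1943 perp -0.51 F [-0.87 -2.89  6.02] Fu -3.01 Fn 0.01 M [-0.466  0.369 -0.034] op 11.9 78.04313331842422 j6 -1.9789647103667964
```

Call:
step_arm(
  motion=[
    {"offset": [-0.0006, 0.0008, 0], "twist": 0},
    {"offset": [-0.0011, 0.0017, 0], "twist": 0},
    {"offset": [-0.0011, 0.0017, 0], "twist": 0},
    {"offset": [-0.0011, 0.0017, 0], "twist": 0},
  ],
)

```text
time: 9.25
eef_pos: [0.5446, 0.042, 0.1118]
tcp_rot: [-0.149, 0.989, -0.002, 0.001]
contact_force: [-2.5, -4.7, 5.8]
opening: 0.145
finger_force: 78.1
```

```bash
python3 st.py|head -1
```

```text
9.25 pos [0.5446 0.042  0.1118] ytool 1.87 along 0.1955 perp -0.51 F [-2.49 -4.7   5.82] Fu -5.22 Fn 1.05 M [-0.817  0.47  -0.022] op 12.4 78.09903488494456 j6 -1.9752673905696998
```

Call:
step_arm(
  motion=[
    {"offset": [-0.0006, 0.0008, 0], "twist": 0},
    {"offset": [-0.0011, 0.0017, 0], "twist": 0},
    {"offset": [-0.0011, 0.0017, 0], "twist": 0},
    {"offset": [-0.0011, 0.0017, 0], "twist": 0},
  ],
)

```text
time: 9.65
eef_pos: [0.545, 0.0433, 0.1118]
tcp_rot: [-0.149, 0.989, -0.002, 0.0]
contact_force: [-3.0, -6.3, 5.5]
opening: 0.143
finger_force: 78.2
```

```bash
python3 st.py|head -1
```

```text
9.65 pos [0.545  0.0433 0.1118] ytool 1.87 along 0.1968 perp -0.5101 F [-2.96 -6.35  5.48] Fu -6.92 Fn 1.03 M [-1.204  0.569 -0.065] op 12.2 78.1587927415967 j6 -1.9715046926553013
```

Call:
step_arm(
  motion=[
    {"offset": [-0.0006, 0.0008, 0], "twist": 0},
    {"offset": [-0.0012, 0.0018, 0], "twist": 0},
    {"offset": [-0.0012, 0.0018, 0], "twist": 0},
    {"offset": [-0.0012, 0.0018, 0], "twist": 0},
  ],
)

```text
time: 10.05
eef_pos: [0.5454, 0.0446, 0.1118]
tcp_rot: [-0.149, 0.989, -0.003, -0.0]
contact_force: [-4.2, -9.3, 7.6]
opening: 0.139
finger_force: 78.2
```

```bash
python3 st.py|head -1
```

```text
10.05 pos [0.5454 0.0446 0.1118] ytool 1.871 along 0.1982 perp -0.5101 F [-4.24 -9.31  7.61] Fu -10.13 Fn 1.41 M [-1.665  0.724 -0.028] op 11.9 78.23103818111122 j6 -1.9675579744319827
```

Call:
step_arm(
  motion=[
    {"offset": [-0.0006, 0.0008, 0], "twist": 0},
    {"offset": [-0.0011, 0.0017, 0], "twist": 0},
    {"offset": [-0.0011, 0.0017, 0], "twist": 0},
    {"offset": [-0.0011, 0.0017, 0], "twist": 0},
  ],
)

```text
time: 10.45
eef_pos: [0.5458, 0.0459, 0.1118]
tcp_rot: [-0.15, 0.989, -0.004, -0.001]
contact_force: [-4.2, -11.4, 6.8]
opening: 0.143
finger_force: 78.3
```

```bash
python3 st.py
```

```text
10.45 pos [0.5458 0.0459 0.1118] ytool 1.871 along 0.1995 perp -0.5101 F [ -4.22 -11.43   6.81] Fu -12.16 Fn 0.79 M [-2.065  0.787 -0.045] op 12.2 78.29109879210591 j6 -1.963798497629105
tool coords of u [-0.556  0.831] n [0.831 0.556]
```

Call:
step_arm(
  motion=[
    {"offset": [0.0004, -0.0006, 0], "twist": 0},
    {"offset": [0.0007, -0.001, 0], "twist": 0},
    {"offset": [0.0007, -0.001, 0], "twist": 0},
    {"offset": [0.0007, -0.001, 0], "twist": 0},
  ],
)

```text
time: 10.85
eef_pos: [0.5456, 0.0454, 0.1118]
tcp_rot: [-0.149, 0.989, -0.003, -0.0]
contact_force: [-3.1, -8.6, 6.7]
opening: 0.144
finger_force: 78.1
```

```bash
python3 st.py|head -1
```

```text
10.85 pos [0.5456 0.0454 0.1118] ytool 1.871 along 0.199 perp -0.5101 F [-3.13 -8.58  6.66] Fu -9.12 Fn 0.56 M [-1.656  0.708 -0.101] op 12.3 78.10370326973498 j6 -1.9660732544223585
```

Call:
step_arm(
  motion=[
    {"offset": [0, 0, 0], "twist": 3},
    {"offset": [0, 0, 0], "twist": 6},
    {"offset": [0, 0, 0], "twist": 9},
    {"offset": [0, 0, 0], "twist": 12},
    {"offset": [0, 0, 0], "twist": 15},
    {"offset": [0, 0, 0], "twist": 18},
    {"offset": [0, 0, 0], "twist": 21},
    {"offset": [0, 0, 0], "twist": 24},
    {"offset": [0, 0, 0], "twist": 27},
    {"offset": [0, 0, 0], "twist": 30},
    {"offset": [0, 0, 0], "twist": 30},
  ],
)

```text
time: 11.95
eef_pos: [0.5458, 0.0442, 0.1119]
tcp_rot: [0.111, 0.994, -0.005, 0.001]
contact_force: [-3.0, -13.4, 6.0]
opening: 0.144
finger_force: 77.9
```

```bash
python3 st.py
```

```text
11.95 pos [0.5458 0.0442 0.1119] ytool 1.348 along 0.1979 perp -0.5105 F [ -3.05 -13.38   6.03] Fu -13.69 Fn -0.89 M [-2.31   0.675 -0.006] op 12.3 77.94491308741271 j6 -1.4421410689913439
tool coords of u [-0.066  0.998] n [0.998 0.066]
```

Call:
step_arm(
  motion=[
    {"offset": [0, 0, 0], "twist": 3},
    {"offset": [0, 0, 0], "twist": 6},
    {"offset": [0, 0, 0], "twist": 9},
    {"offset": [0, 0, 0], "twist": 12},
    {"offset": [0, 0, 0], "twist": 15},
    {"offset": [0, 0, 0], "twist": 18},
    {"offset": [0, 0, 0], "twist": 21},
    {"offset": [0, 0, 0], "twist": 24},
    {"offset": [0, 0, 0], "twist": 27},
    {"offset": [0, 0, 0], "twist": 30},
    {"offset": [0, 0, 0], "twist": 31},
    {"offset": [0, 0, 0], "twist": 31},
  ],
)

```text
time: 13.15
eef_pos: [0.5452, 0.0434, 0.1119]
tcp_rot: [0.372, 0.928, -0.005, 0.001]
contact_force: [-5.1, -14.5, 8.1]
opening: 0.14
finger_force: 78.0
```

```bash
python3 st.py
```

```text
13.15 pos [0.5452 0.0434 0.1119] ytool 0.808 along 0.197 perp -0.5102 F [ -5.11 -14.47   8.13] Fu -15.32 Fn 0.77 M [-2.746  1.071  0.142] op 12.0 78.016476072371 j6 -0.9019818391132458
tool coords of u [0.456 0.89 ] n [ 0.89  -0.456]
```

Call:
step_arm(
  motion=[
    {"offset": [0, 0, 0], "twist": 2},
    {"offset": [0, 0, 0], "twist": 4},
    {"offset": [-0.0005, -0.001, 0], "twist": 4},
    {"offset": [-0.001, -0.002, 0], "twist": 4},
    {"offset": [-0.0015, -0.003, 0], "twist": 4},
    {"offset": [-0.002, -0.004, 0], "twist": 4},
    {"offset": [-0.002, -0.004, 0], "twist": 4},
  ],
)

```text
time: 13.85
eef_pos: [0.5445, 0.0419, 0.1119]
tcp_rot: [0.404, 0.915, -0.002, 0.002]
contact_force: [-2.9, -5.4, 6.0]
opening: 0.145
finger_force: 78.6
```

```bash
python3 st.py
```

```text
13.85 pos [0.5445 0.0419 0.1119] ytool 0.739 along 0.1954 perp -0.51 F [-2.87 -5.43  5.99] Fu -6.02 Fn 1.2 M [-1.129  0.554  0.529] op 12.4 78.59868482686579 j6 -0.8423995000434805
tool coords of u [0.517 0.856] n [ 0.856 -0.517]
```

Call:
step_arm(
  motion=[
    {"offset": [-0.0005, -0.001, 0], "twist": -1},
    {"offset": [-0.001, -0.0017, 0], "twist": -2},
    {"offset": [-0.0013, -0.0021, 0], "twist": -2},
    {"offset": [-0.0013, -0.0021, 0], "twist": -2},
  ],
)

```text
time: 14.25
eef_pos: [0.5444, 0.0414, 0.1119]
tcp_rot: [0.39, 0.921, 0.001, 0.002]
contact_force: [0.2, 0.6, 5.7]
opening: 0.139
finger_force: 77.9
```

```bash
python3 st.py
```

```text
14.25 pos [0.5444 0.0414 0.1119] ytool 0.769 along 0.1949 perp -0.51 F [0.19 0.6  5.69] Fu 0.63 Fn -0.01 M [-0.123  0.208 -0.082] op 11.8 77.88105078041553 j6 -0.879168199496358
tool coords of u [0.491 0.871] n [ 0.871 -0.491]
```

Call:
step_arm(
  motion=[
    {"offset": [0, 0, 0], "twist": 0},
    {"offset": [0, 0, 0], "twist": 0},
    {"offset": [0, 0, 0], "twist": 0},
    {"offset": [0, 0, 0], "twist": 0},
    {"offset": [0, 0, 0], "twist": 0},
    {"offset": [0, 0, 0], "twist": 0},
  ],
  gripper=0.05,
)

```text
time: 14.85
eef_pos: [0.543, 0.0416, 0.1101]
tcp_rot: [0.39, 0.921, -0.0, -0.0]
contact_force: [0.8, -0.2, -0.4]
opening: 0.583
finger_force: 0.0
```

Call:
step_arm(
  motion=[
    {"offset": [0, 0, -0.02], "twist": 0},
    {"offset": [0, 0, -0.05], "twist": 0},
    {"offset": [0, 0, -0.08], "twist": 0},
    {"offset": [-0.03, 0, -0.12], "twist": 0},
    {"offset": [-0.06, 0, -0.15], "twist": 0},
    {"offset": [-0.09, 0, -0.17], "twist": 0},
    {"offset": [-0.12, 0, -0.18], "twist": 0},
    {"offset": [-0.15, 0, -0.18], "twist": 0},
    {"offset": [-0.15, 0, -0.18], "twist": 0},
    {"offset": [-0.15, 0, -0.18], "twist": 0},
  ],
)

```text
time: 15.85
eef_pos: [0.6473, -0.0664, 0.2894]
tcp_rot: [0.39, 0.921, 0.0, -0.001]
contact_force: [-0.2, -0.6, -0.7]
opening: 0.587
finger_force: 0.0
```

```bash
python3 st.py;  python3 -c "
from h import *
a=snap('scene','s3.png');b=snap('top','t3.png')
f=lambda x:cv2.resize(x,(780,300),interpolation=cv2.INTER_CUBIC)
a=np.vstack([f(a[165:235,180:362]),f(b[165:235,180:362])])
cv2.imwrite('pics/c6.png',cv2.convertScaleAbs(a,alpha=1.4,beta=20))"
```

```text
15.85 pos [ 0.6473 -0.0664  0.2894] ytool 0.769 along 0.1209 perp -0.6393 F [-0.23 -0.65 -0.7 ] Fu -0.69 Fn 0.04 M [0.001 0.019 0.039] op 50.2 0.0 j6 -1.0266534299747336
tool coords of u [0.491 0.871] n [ 0.871 -0.491]
```

View pics/c6.png

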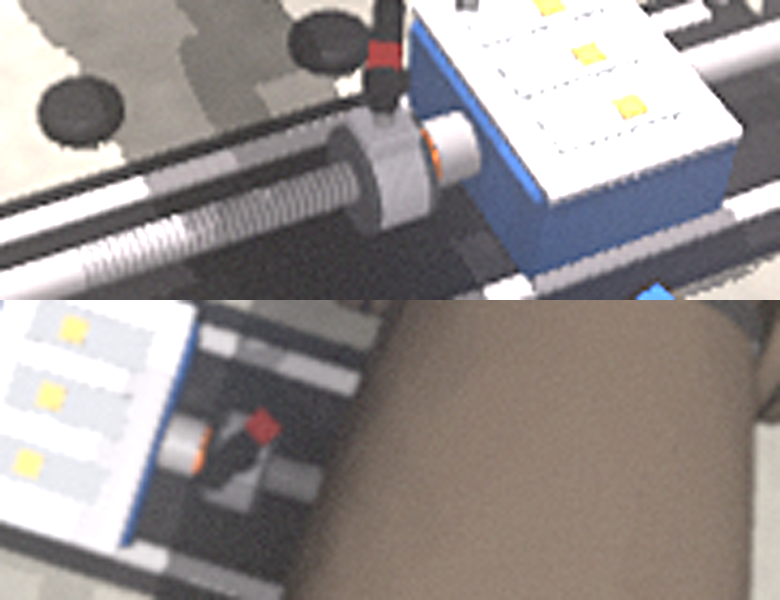

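Scene half of the crop: the collar (385,170) sits against the buffer, with the orange band at (432,150) still showing. Top half: the wing (245,445) is back at its tight angle and the orange band is at (205,448). I'll estimate the compression from how much of the orange band went in.

```bash
python3 - <<'E'
from h import *
from scipy.ndimage import map_coordinates as mc
ims=[cv2.imread('pics/top0.png').astype(float),cv2.imread('pics/t3.png').astype(float)]
c=ctrl.calibration('top');T=np.array(c['cam_to_world']);K=np.array([[c['fx'],0,c['cx']],[0,c['fy'],c['cy']],[0,0,1.]])
u=np.array([.285,.9585,0]);n=np.array([-.9585,.285,0]);a=np.array([.5466,.0517,.055])
s=np.arange(-40,40)*.001
for nm,im in zip('01',ims):
    prof=0
    for w in np.arange(-6,7,2)*.001:
        P=(a+s[:,None]*u+w*n-T[:3,3])@T[:3,:3]; P=P*[1,-1,-1]
        uv=cv2.projectPoints(P,np.zeros(3),np.zeros(3),K,np.array([c['k1'],0,0,0]))[0][:,0]
        prof=prof+np.array([mc(im[...,k],[uv[:,1],uv[:,0]],order=1) for k in range(3)])
    b,g,r=prof/7
    sat=(r-b)/(r+b+1)
    print(nm,'orange width mm',round(np.clip(sat,0.05,None).sum()-.05*len(s),2),'sat',max(sat).round(2)); print([f'{int(x*1000)}:{y:.2f}/{z:.0f}' for x,y,z in zip(s,sat,g)][20:65:1])
E
```

```text
0 orange width mm 3.29 sat 0.45
['-20:0.00/103', '-19:0.00/103', '-18:0.00/104', '-17:0.01/104', '-16:0.01/103', '-15:0.01/102', '-14:0.01/103', '-13:0.01/104', '-12:0.01/104', '-11:0.01/104', '-10:0.01/106', '-9:0.01/107', '-8:0.01/107', '-7:0.01/106', '-6:0.01/106', '-5:0.01/106', '-4:0.00/105', '-3:0.00/105', '-2:0.00/106', '-1:0.00/104', '0:-0.00/96', '1:-0.01/83', '2:-0.01/68', '3:0.04/55', '4:0.18/52', '5:0.32/59', '6:0.40/72', '7:0.44/86', '8:0.45/95', '9:0.45/100', '10:0.44/101', '11:0.41/102', '12:0.35/104', '13:0.24/108', '14:0.14/114', '15:0.07/120', '16:0.03/124', '17:0.01/127', '18:0.00/129', '19:0.00/129', '20:0.01/129', '21:0.01/129', '22:0.01/129', '23:0.01/129', '24:0.01/129']
1 orange width mm 1.19 sat 0.33
['-20:-0.01/64', '-19:-0.01/71', '-18:-0.01/74', '-17:-0.01/72', '-16:-0.01/66', '-15:-0.01/57', '-14:-0.02/50', '-13:-0.03/45', '-12:-0.03/42', '-11:-0.02/39', '-10:-0.02/37', '-9:-0.01/37', '-8:-0.01/37', '-7:-0.01/36', '-6:-0.01/36', '-5:-0.02/35', '-4:-0.02/36', '-3:-0.01/36', '-2:-0.01/36', '-1:-0.02/36', '0:-0.03/36', '1:-0.03/37', '2:-0.02/39', '3:-0.02/41', '4:-0.02/42', '5:-0.03/42', '6:-0.04/42', '7:-0.03/42', '8:0.04/42', '9:0.18/46', '10:0.29/55', '11:0.33/69', '12:0.30/85', '13:0.23/101', '14:0.14/114', '15:0.07/124', '16:0.03/131', '17:0.01/134', '18:0.00/136', '19:0.00/137', '20:0.01/137', '21:0.01/136', '22:0.01/136', '23:0.01/136', '24:0.01/136']
```

```bash
python3 -c "
from plant import ctrl
print(ctrl.sign_off())"
```

```text
the job is handed in; nothing more can be done
None
```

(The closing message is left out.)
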